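# Hang up the balloon tying tool and snap the flap shut

### The job

Lift the blue balloon tying tool out of its white ceramic holder and hang it, grip tab up, by its two holes on the two steel pins inside the bamboo organiser, well onto both pins, and let go. Then push the organiser's open front flap until its roller catch snaps and it is fully shut, leaving the tool hanging. Do not shove the green pump or the steel tray aside.

Things in the scene. Friction and masses are not known exactly. Their poses are not given: they have to be found in the camera images.
- tying_tool: Flat blue plastic tool, 12 mm thick (x), 172 mm tall (z), 0.12 kg, loose, upright in a holder's slot. Origin: centre of underside. Below z = 60 mm: two prongs, 76 mm wide (y) over all; z 60 to 125: plate 100 mm wide with two 18 mm holes through x, at y = +/-30, z = 100; z 125 to 172: grip tab 36 mm wide (y), to grip by its side edges from above. Both faces alike: may hang either way round.
- hole_a (a point): Centre (mid thickness) of the tool's hole at its y = +30 mm, z = 100 mm.
- hole_b (a point): Centre (mid thickness) of the tool's hole at its y = -30 mm, z = 100 mm.
- organiser: Fixed bamboo organiser, open-topped, 160 mm deep (x), 220 mm wide (y). Origin: centre of underside; x runs from the flap front to the back wall, z up. Base 12 mm thick; side walls 10 mm thick, up to z = 127 mm; back wall x = 70 to 80 mm, top at z = 205 mm. Two steel pins stand out from the back wall towards the front.
- pin_left (a point): Root of the pin at organiser y = +30 mm, on the back wall's inner face (x = 70 mm, z = 190 mm); axes as the organiser's. The pin is 8 mm thick and runs 50 mm towards -x, rising 7 degrees: its centre line ends 49 mm in front of and 6 mm above the root, plus a 4 mm round end.
- pin_right (a point): Root of the other pin, at organiser y = -30 mm; otherwise the same.
- flap (a joint): Angle of the front flap (rad): 0 = shut, upright; 1 = its limit, leaning out to -x. Hinged at its bottom edge; 220 mm wide, 115 high, 10 thick. A stiff hinge (0.1 N m) holds it where left. From about 0.17 rad a striker near its +y end meets a sprung white roller inside the +y side wall; passing 0.07 rad takes about 5 N at the top edge, then the roller snaps it shut and holds it.
- flap_edge (a point): Middle of the flap's outer top edge, on the outer face, 115 mm from the hinge line. It rises by up to 31 mm as the flap closes from its start.
- flap_hinge (a point): Middle of the flap's hinge line, at organiser x = -80 mm, z = 12 mm; axes as the organiser's. Shut, the flap's outer face stands upright over this line.
- holder_a: White ceramic holder, fixed, 54 x 124 mm, 50 mm high, with a slot 17 mm (x) by 84 mm (y), 40 mm deep. It holds the tool, whose foot stands 10 mm above the table. Origin: centre of its underside.
- holder_b: The other white ceramic holder, alike, fixed, empty.
- pump: Electric balloon pump, green shell, 140 x 180 mm, 169 mm high to the tips of its two grey nozzles, 0.95 kg, loose. Origin: centre of its underside.
- tray: Stainless steel tray, 160 x 220 x 25 mm, 0.5 kg, loose, with a red ribbon spool (70 mm across, 28 mm high) in it. Origin: centre of its underside.
Things that resemble listed ones, but are neither listed nor needed, are in the scene too. What is meant by the tying_tool is not orange or red, and is the larger of those in its own colour.

How it is judged (in metres and radians):
On the way, in this order (a step that is already met when the one before it is completed fails the run):
1. the tool hangs by both holes on both pins, let go, the flap still open (((x of hole_a in the frame of pin_left between -0.04 and 0 m and y of hole_a in the frame of pin_left between -0.008 and 0.008 m and z of hole_a in the frame of pin_left between -0.012 and 0.01 m and x of hole_b in the frame of pin_right between -0.04 and 0 m and y of hole_b in the frame of pin_right between -0.008 and 0.008 m and z of hole_b in the frame of pin_right between -0.012 and 0.01 m) or (x of hole_a in the frame of pin_right between -0.04 and 0 m and y of hole_a in the frame of pin_right between -0.008 and 0.008 m and z of hole_a in the frame of pin_right between -0.012 and 0.01 m and x of hole_b in the frame of pin_left between -0.04 and 0 m and y of hole_b in the frame of pin_left between -0.008 and 0.008 m and z of hole_b in the frame of pin_left between -0.012 and 0.01 m)) and angle between tying_tool's own z axis and vertical below 0.3 rad and contact force between the fingers and tying_tool below 0.05 N and linear speed of tying_tool below 0.03 m/s and value of joint flap above 0.2 rad), for 0.2 s.
2. the flap has snapped shut (value of joint flap below 0.03 rad), for 0.2 s.
At the end, for the whole second after the job is handed in: Both pins pass through the tool's two holes (hole centres 0 to 40 mm from the back wall, within 8 mm sideways of the pins, 12 mm below to 10 mm above the pin roots), tool within 0.3 rad of upright, at rest and released; flap within 0.03 rad of shut (((x of hole_a in the frame of pin_left between -0.04 and 0 m and y of hole_a in the frame of pin_left between -0.008 and 0.008 m and z of hole_a in the frame of pin_left between -0.012 and 0.01 m and x of hole_b in the frame of pin_right between -0.04 and 0 m and y of hole_b in the frame of pin_right between -0.008 and 0.008 m and z of hole_b in the frame of pin_right between -0.012 and 0.01 m) or (x of hole_a in the frame of pin_right between -0.04 and 0 m and y of hole_a in the frame of pin_right between -0.008 and 0.008 m and z of hole_a in the frame of pin_right between -0.012 and 0.01 m and x of hole_b in the frame of pin_left between -0.04 and 0 m and y of hole_b in the frame of pin_left between -0.008 and 0.008 m and z of hole_b in the frame of pin_left between -0.012 and 0.01 m)) and angle between tying_tool's own z axis and vertical below 0.3 rad and contact force between the fingers and tying_tool below 0.05 N and linear speed of tying_tool below 0.03 m/s and value of joint flap below 0.03 rad); the robot touches nothing.
It fails at once if the pump is shoved more than 30 mm (distance of pump from where it was at the start of the episode above 0.03 m).
It fails at once if the tray is shoved more than 30 mm (distance of tray from where it was at the start of the episode above 0.03 m).
It also fails if it takes over 58 s, if anything falls off the work surface, if the arm or the gripper's body presses on something with over 40 N, if the wrist force passes 120 N, or if a joint passes its speed limit or range.

### The arm

A 7-joint arm with a two-finger parallel gripper is mounted at the origin on the work surface. World frame = base frame: x ahead of the robot, y to its left, z up, the work surface at z = 0. Lengths are in m, angles in degrees, forces in N, time in s.
With the tool pointing down it reaches from about 0.4 to 0.875 m from the base axis. Payload 6.5 kg.
Tool frame: the origin (TCP) lies on the centre line of the jaws, within the pads' length; the fingertips stand 25 mm ahead of it and the grasp point (between the pads) lies 6 mm ahead of it; z points along the fingers, y is the direction in which the jaws open and shut (so a half turn about z gives the same grasp; the last joint's range is limited). The gripper opens to 88 mm and grips with 3 to 60 N. Pads are 18 mm wide; open, the fingers measure 123 mm over their backs; the gripper's body (75 mm by 187 mm) begins 45 mm behind the grasp point.
Start: joints at [-71.459, 30.733, -0.252, 88.115, 0.149, 61.152, -4.079], TCP at [0.247, 0.601, 0.264] pointing down, gripper open.
Joint ranges: [-154.64, 154.64], [-21.42, 123.67], [-72.66, 72.17], [13.99, 137.28], [-74.86, 254.86], [10.95, 109.41], [-158.01, 158.01]. Speed limits (degrees/s): [136.94, 136.94, 180, 180, 180, 180, 180].

### API

Orientations are given as [roll, pitch, yaw] about the fixed x, y, z axes, in that order (R = Rz(yaw) Ry(pitch) Rx(roll)).
In Python, from workcell import robot gives the robot as it stands.
- The arm moves only by the tool drive_tool, never from a script. Its argument "plan" is a list of rows, each a list of 5 numbers: the shift along the world's x, y, z in mm, then the turn about the world's z in rad, then the opening, from 0 (shut) to 1 (fully open). A call has 1 to 8 rows; each row shifts and turns the commanded pose from where the row before left it; what a row does not reach is not made up. A row lasts 1/8 s, in which the tool goes at most 62.5 mm and 10.7 degrees, less where a joint would pass 70% of its speed; a pose out of reach is approached as far as the arm can. A call with a gripper value outside its range is refused whole. The fingers move at their own pace and stop on an object; the grip force is fixed at half the most. Time passes only in rows, so rows that do not move let the fingers close. It gives the time, the measured TCP pose, the force and the opening at its end, in the units of the state.
- robot.get_state(): the state, without advancing time (a new reading comes with each control period).
- robot.read_camera(name): name is "side" or "top" or "wrist"; returns (picture, depth): 384x512x3 uint8, red, green, blue; 384x512 float32, m along the optical axis (not along the pixel's ray), 0 where there is no reading.
- robot.get_calibration(name): a dict with "fx", "fy", "cx", "cy" (pixels), "rvec" (rotation vector, rad) and "tvec" (3), from world to camera coordinates, as OpenCV has them; the wrist camera has in their place "mount" (4x4, takes a point from camera to tool coordinates, whose origin is the TCP and whose axes are the flange's). Camera axes: x right, y down, z forward; pixel columns grow to the right and rows downward; lengths in m; the calibration is good to about 2 mm. The wrist camera is an equidistant fisheye: a pixel r from the principal point sees the ray r / f radians off the axis. A picture is of the moment at which its call begins: read the wrist's pose just before it. get_calibration takes no time and is no camera call.
- robot.close_job(): hands the job in, once; it reports no verdict.
The state is a dict: "time": time; "qpos": joint angles; "joint_vel": joint speeds; "effort": joint torques, N m; "tool_pos": TCP position; "tcp_rot": TCP orientation; "wrist_force": force on the tool from outside, world axes, zero at the start; "torque": the same for the moment, N m; "grip_width": finger opening in m.
Only numpy, scipy, OpenCV 4.12 (cv2) and the standard library are available. Lean on these libraries where they do the work, as an engineer would, in place of code of your own. Each camera call takes 0.05 s, during which the arm holds its last target. There are 200 camera calls.

## Working session

There is one attempt and no reset: what is moved stays moved. The work goes in short steps, Python scripts to look and compute and a tool call to move; the robot and the scene stay as the last step left them, time stands still between calls to the robot, and variables do not carry over. Pictures are saved under pics/ and viewed, about 8 in all and at most 12, crops included, and the job is handed in when it is done.

Besides the shell and the picture viewer there is one more tool, called after "Call:" as name(argument=value, ...), one argument or row to a line, values as JSON. drive_tool: Moves the arm, as the interface text tells. Its arguments: {"type":"object","properties":{"plan":{"type":"array","items":{"type":"array","items":{"type":"number"}}}},"required":["plan"]}

```bash
mkdir -p pics
cat > h.py <<'E'
import numpy as np, cv2
from workcell import robot
def snap(n):
    im,d=robot.read_camera(n); c=robot.get_calibration(n); return im,d,c
def world(d,c):
    v,u=np.mgrid[:d.shape[0],:d.shape[1]]
    P=np.stack([(u-c["cx"])/c["fx"]*d,(v-c["cy"])/c["fy"]*d,d],-1)
    R=cv2.Rodrigues(np.array(c["rvec"],float))[0]
    W=(P-np.array(c["tvec"]).reshape(3))@R
    W[d<=0]=np.nan
    return W
E
python3 - <<'E'
from h import *
out=[]
for n in("top","side"):
    im,d,c=snap(n); W=world(d,c); np.savez("pics/%s.npz"%n,im=im,W=W)
    R=cv2.Rodrigues(np.array(c["rvec"],float))[0]; print(n,c["fx"],-R.T@np.array(c["tvec"]).reshape(3),R[2])
    cv2.imwrite("pics/%s0.png"%n,cv2.resize(im[:,:,::-1],(800,600)))
    hsv=cv2.cvtColor(im,cv2.COLOR_RGB2HSV)
    m=cv2.inRange(hsv,(95,100,40),(130,255,255))
    k,l,s,ce=cv2.connectedComponentsWithStats(m)
    for i in range(1,k):
        if s[i,4]>30:
            p=W[l==i]; print(s[i],np.nanmin(p,0).round(3),np.nanmax(p,0).round(3),np.nanmedian(p,0).round(3))
print(robot.get_state())
E
```

```text
top 444.95774703842886 [ 0.36541284 -0.03189326  1.62611287] [ 9.42375654e-02 -8.14592369e-04 -9.95549405e-01]
[371 192  18  20 197] [ 0.43  -0.498 -0.004] [ 0.504 -0.434  0.136] [ 0.462 -0.452  0.083]
[326 206  32  11 118] [ 0.415 -0.388 -0.001] [ 0.454 -0.26   0.187] [ 0.429 -0.3    0.138]
[223 306  22  31  50] [0.004 0.03  0.004] [0.107 0.106 0.023] [0.087 0.104 0.012]
side 391.69829413582136 [0.48467721 0.76264062 0.78888786] [ 0.03742718 -0.76710883 -0.64042428]
[271 121  25  51 692] [ 0.417 -0.603 -0.002] [ 0.495 -0.254  0.185] [ 0.447 -0.353  0.091]
[ 446  169   66   77 1577] [-0.046  0.024  0.097] [0.067 0.075 0.305] [0.016 0.063 0.219]
[ 402  226   96   58 1281] [-0.104 -0.079  0.002] [0.11  0.111 0.107] [0.003 0.068 0.012]
{'time': 0.1, 'qpos': array([-71.46261367,  30.77293166,  -0.25314217,  88.16443758,
         0.14829754,  61.15100116,  -4.0810688 ]), 'joint_vel': array([ 0.00080537, -0.07463762,  0.15958597, -0.08051619,  0.04089578,
       -0.05978938, -0.08032619]), 'effort': array([ 2.63958049e-03, -5.72074056e+01,  9.94191729e-01, -2.52227765e+01,
       -5.60942979e-02,  1.34641278e-02,  5.26543272e-05]), 'tool_pos': array([0.24678982, 0.60077894, 0.26293346]), 'tcp_rot': array([-1.79912199e+02,  6.53144817e-03,  1.57670804e+02]), 'wrist_force': array([ 0.02377105, -0.10084001, -0.3063047 ]), 'torque': array([ 0.02166406, -0.03773828, -0.04761469]), 'grip_width': 0.08810889361999276}
```

View pics/top0.png

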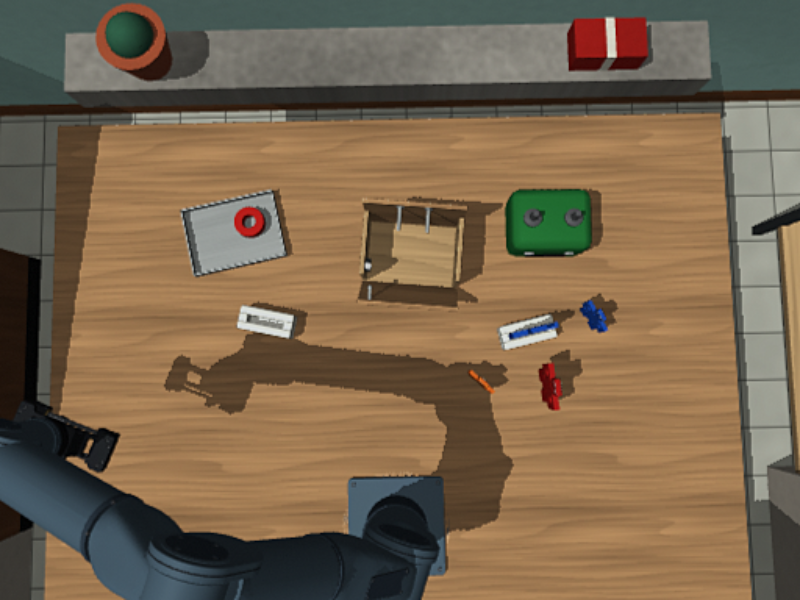

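View pics/side0.png

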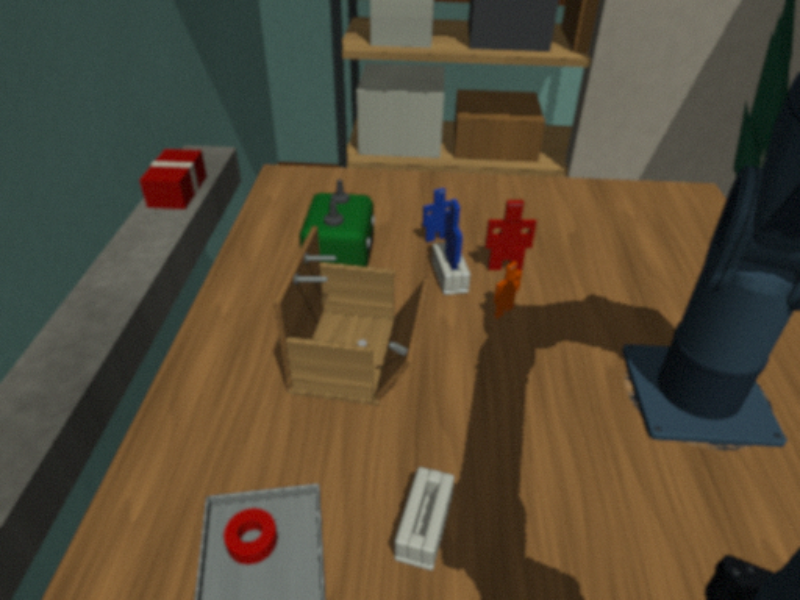

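The top view shows the tool in the right-hand holder (about 530,330 of 800x600), the organiser at the centre (410,245) with its back wall at +x, the pump to its right and the tray to its left. The side view shows the pins at (310,258) and (310,280).

Run:
```python
from h import *
for n in("top","side"):
    z=np.load("pics/%s.npz"%n); im,W=z["im"],z["W"]; hsv=cv2.cvtColor(im,cv2.COLOR_RGB2HSV)
    X,Y,Z=W[...,0],W[...,1],W[...,2]
    def rect(nm,m):
        p=W[m]; p=p[np.isfinite(p).all(1)]
        if len(p)<4: print(n,nm,len(p));return
        (c,s,a)=cv2.minAreaRect((p[:,:2]*1000).astype(np.float32)); print(n,nm,len(p),"c",np.round(c,1),"s",np.round(s,1),"a",round(a,1),"z",np.percentile(p[:,2],[5,50,95]).round(3))
    blue=cv2.inRange(hsv,(95,100,40),(130,255,255))>0
    near=(np.hypot(X-.43,Y+.31)<.1)
    rect("tool tab",blue&near&(Z>.145)&(Y>-.4)); rect("plate",blue&near&(Z>.06)&(Y>-.4)&(Z<.2))
    white=(hsv[...,1]<50)&(hsv[...,2]>130)
    rect("holderA",white&near&(Z>.042)&(Z<.058))
    org=(X>.5)&(X<.8)&(Y>-.2)&(Y<.12)
    rect("back",org&(Z>.198)&(Z<.212)&(hsv[...,1]>60)); rect("walls",org&(Z>.119)&(Z<.133)&(X>.54)&(hsv[...,1]>60))
    rect("all>.1",org&(Z>.115)&(hsv[...,1]>60))
    steel=org&(hsv[...,1]<60)&(Z>.16)&(Z<.23); k,l,s,_=cv2.connectedComponentsWithStats(steel.astype(np.uint8))
    for i in range(1,k):
        if s[i,4]>8: rect("pin%s"%s[i],l==i)
    fl=(X>.4)&(X<.56)&(Y>-.2)&(Y<.12)&(Z>.02)&(Z<.12)&(hsv[...,1]>60); rect("flap",fl)
    if n=="top": cv2.imwrite("pics/crop.png",cv2.resize(im[115:230,220:390,::-1],(800,541),interpolation=cv2.INTER_CUBIC))
```

```text
top tool tab 45 c [ 431.6 -308.8] s [11.6 35.2] a 11.3 z [0.164 0.182 0.185]
top plate 109 c [ 431.5 -309.5] s [11.8 99.9] a 13.1 z [0.124 0.139 0.184]
top holderA 312 c [ 430.8 -309.1] s [ 52.3 123.2] a 12.9 z [0.044 0.049 0.056]
top back 215 c [670.4 -52.9] s [216.4  61.2] a 84.4 z [0.199 0.204 0.209]
top walls 280 c [621.7 -49. ] s [219.7 140.7] a 84.9 z [0.121 0.127 0.132]
top all>.1 804 c [596.5 -46.7] s [219.8 210.3] a 85.0 z [0.12  0.153 0.207]
top pin[254 132   5  16  40] 40 c [667.3 -25.7] s [13.5 51.7] a 89.5 z [0.19  0.197 0.201]
top pin[272 133   5  16  40] 40 c [662.5 -84.4] s [13.2 51.5] a 88.5 z [0.189 0.196 0.204]
top flap 896 c [520.9 -40.1] s [221.3  80.5] a 89.2 z [0.027 0.08  0.118]
side tool tab 75 c [ 433.6 -303.7] s [11.2 34.4] a 15.6 z [0.149 0.169 0.182]
side plate 328 c [ 434.3 -306.6] s [ 12.5 107.3] a 13.8 z [0.072 0.12  0.179]
side holderA 157 c [ 430.9 -298.6] s [ 51.8 114.5] a 13.9 z [0.044 0.049 0.052]
side back 247 c [696.7 -53.4] s [221.6  11.9] a 85.0 z [0.199 0.204 0.206]
side walls 569 c [627.6 -47.6] s [226.4 149.4] a 84.6 z [0.12  0.125 0.13 ]
side all>.1 1541 c [596.8 -44.9] s [226.2 212.2] a 84.8 z [0.116 0.136 0.205]
side pin[195 162  20   6  67] 67 c [676.3 -92.5] s [40.9 75. ] a 39.6 z [0.18  0.194 0.199]
side pin[188 176  21   6  74] 74 c [669.4 -33.4] s [51.8 40.5] a 0.5 z [0.177 0.194 0.2  ]
side flap 1117 c [523.2 -34.6] s [222.3  79.3] a 87.9 z [0.026 0.08  0.116]
```

View pics/crop.png

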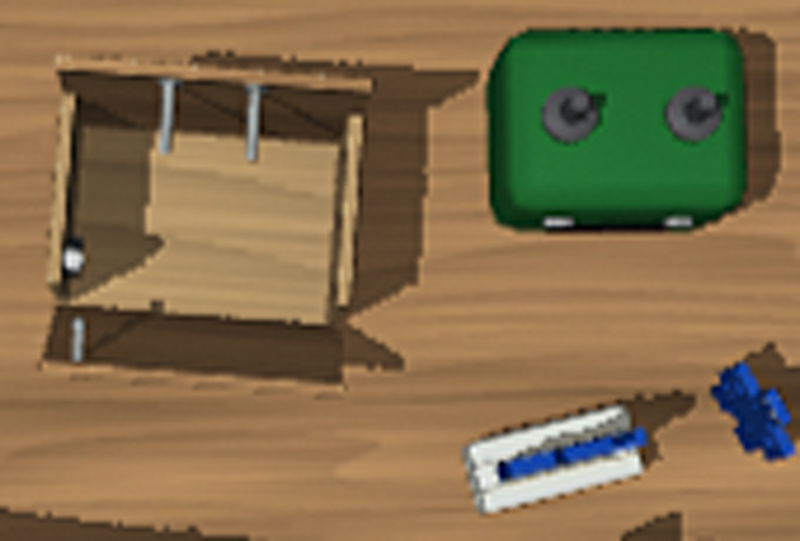

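Tool: centre (431.5, -309), yaw 13°, with its top at 0.182 as it should be. Organiser yaw is about -5°, with the middle of the back wall top at (697, -53). I'll move over the tool now.

Call:
drive_tool(
  plan=[
    [25, -45, 5, -0.126, 1],
    [25, -45, 5, -0.126, 1],
    [25, -45, 5, -0.126, 1],
    [25, -45, 5, -0.126, 1],
    [25, -45, 5, -0.126, 1],
    [25, -45, 5, -0.126, 1],
    [25, -45, 5, -0.126, 1],
    [25, -45, 5, -0.126, 1],
  ],
)

```text
time: 1.1
tool_pos: [0.4474, 0.2396, 0.3038]
tcp_rot: [-180.0, -0.0, 99.7]
wrist_force: [0.2, 0.1, -0.6]
grip_width: 0.0882
```

Call:
drive_tool(
  plan=[
    [25, -45, 0, -0.126, 1],
    [25, -45, 0, -0.126, 1],
    [-7, -46, 0, -0.126, 1],
    [-7, -46, 0, -0.126, 1],
    [-7, -46, 0, -0.126, 1],
    [-7, -46, 0, -0.126, 1],
    [-7, -46, 0, -0.126, 1],
    [-7, -46, 0, -0.126, 1],
  ],
)

```text
time: 2.1
tool_pos: [0.4544, -0.126, 0.3037]
tcp_rot: [-180.0, -0.0, 41.9]
wrist_force: [0.4, 0.3, 0.7]
grip_width: 0.088
```

Call:
drive_tool(
  plan=[
    [-7, -46, 0, -0.126, 1],
    [-7, -46, 0, -0.126, 1],
    [-7, -46, 0, -0.126, 1],
    [-6, -45, 0, -0.126, 1],
    [0, 0, 0, 0, 1],
    [0, 0, 0, 0, 1],
  ],
)

```text
time: 2.85
tool_pos: [0.428, -0.307, 0.3033]
tcp_rot: [-179.9, 0.0, 13.4]
wrist_force: [0.1, 0.1, -0.2]
grip_width: 0.0881
```

```bash
cat >> h.py <<'E'
from scipy.spatial.transform import Rotation as Ro
def wrist():
    s=robot.get_state(); im,d=robot.read_camera("wrist"); c=robot.get_calibration("wrist")
    v,u=np.mgrid[:d.shape[0],:d.shape[1]]
    a,b=(u-c["cx"])/c["fx"],(v-c["cy"])/c["fy"]; th=np.hypot(a,b); k=np.tan(np.minimum(th,1.5))/np.maximum(th,1e-9)
    P=np.stack([a*k*d,b*k*d,d,np.ones_like(d)],-1)@np.array(c["mount"]).T
    W=P[...,:3]@Ro.from_euler("xyz",s["tcp_rot"],degrees=True).as_matrix().T+s["tool_pos"]
    W[d<=0]=np.nan
    return im,W,P[...,:3],s
def rect(nm,W,m):
    p=W[m]; p=p[np.isfinite(p).all(1)]
    if len(p)<5: print(nm,len(p)); return
    c,s,a=cv2.minAreaRect((p[:,:2]*1000).astype(np.float32)); print(nm,len(p),"c",np.round(c,1),"s",np.round(s,1),"a",round(a,1),"z",np.percentile(p[:,2],[5,50,95]).round(3))
E
python3 - <<'E'
from h import *
im,W,P,s=wrist(); hsv=cv2.cvtColor(im,cv2.COLOR_RGB2HSV); print(robot.get_calibration("wrist")["mount"])
b=(cv2.inRange(hsv,(95,100,40),(130,255,255))>0)&(np.hypot(W[...,0]-.43,W[...,1]+.31)<.08)
rect("tab",W,b&(W[...,2]>.176)); rect("plate",W,b&(W[...,2]>.12)); rect("shoulder",W,b&(W[...,2]>.125)&(W[...,2]<.14))
w=(hsv[...,1]<50)&(hsv[...,2]>130)&(np.hypot(W[...,0]-.43,W[...,1]+.31)<.1)&(abs(W[...,2]-.05)<.006); rect("holder",W,w)
cv2.imwrite("pics/w1.png",im[:,:,::-1])
E
```

```text
[[ 1.14599471e-04 -9.64572873e-01 -2.63816528e-01  6.82741128e-02]
 [ 9.99999829e-01 -4.07452627e-05  5.83364613e-04 -3.35586924e-04]
 [-5.73446955e-04 -2.63816549e-01  9.64572703e-01 -1.21464734e-01]
 [ 0.00000000e+00  0.00000000e+00  0.00000000e+00  1.00000000e+00]]
tab 495 c [ 434.4 -307.9] s [10.9 34. ] a 13.3 z [0.181 0.182 0.183]
plate 1660 c [ 434.  -308.1] s [12.3 97.9] a 12.2 z [0.125 0.136 0.183]
shoulder 832 c [ 433.9 -308.1] s [12.1 97.9] a 12.2 z [0.128 0.135 0.137]
holder 1552 c [ 444.4 -305.6] s [ 34.5 123.6] a 14.5 z [0.048 0.05  0.052]
```

View pics/w1.png

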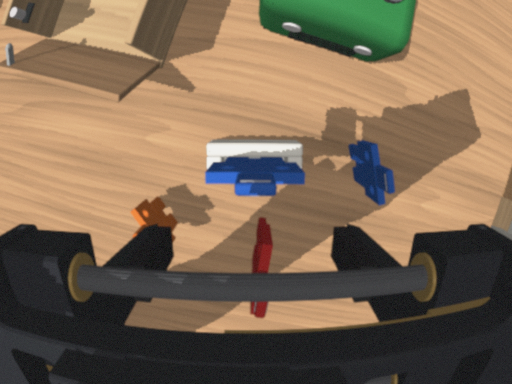

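The wrist view shows the tab at about (257,187), between the fingers' lines. It measures (434, -308), yaw about 12.5°. Descending now.

Call:
drive_tool(
  plan=[
    [6, -1, -30, -0.01, 1],
    [0, 0, -40, 0, 1],
    [0, 0, -35, 0, 1],
    [0, 0, -20, 0, 1],
    [0, 0, -11, 0, 1],
    [0, 0, 0, 0, 1],
  ],
)

```text
time: 3.65
tool_pos: [0.4342, -0.3079, 0.1675]
tcp_rot: [-180.0, 0.0, 12.8]
wrist_force: [0.4, -0.4, 0.6]
grip_width: 0.0877
```

Call:
drive_tool(
  plan=[
    [0, 0, 0, 0, 0.3],
    [0, 0, 0, 0, 0.2],
    [0, 0, 0, 0, 0.2],
    [0, 0, 0, 0, 0.2],
    [0, 0, 0, 0, 0.2],
  ],
)

```text
time: 4.28
tool_pos: [0.434, -0.3088, 0.1678]
tcp_rot: [180.0, -0.0, 12.7]
wrist_force: [-0.1, -0.8, 0.0]
grip_width: 0.0401
```

Call:
drive_tool(
  plan=[
    [0, 0, 0, 0, 0],
    [0, 0, 0, 0, 0],
    [0, 0, 0, 0, 0],
    [0, 0, 10, 0, 0],
    [0, 0, 20, 0, 0],
    [0, 0, 40, 0, 0],
    [0, 0, 40, 0, 0],
    [0, 0, 50, 0, 0],
  ],
)

```text
time: 5.28
tool_pos: [0.4334, -0.3085, 0.3291]
tcp_rot: [-180.0, 0.1, 12.7]
wrist_force: [0.8, 0.2, -1.0]
grip_width: 0.0357
```

Call:
drive_tool(
  plan=[
    [13, 18, 5, -0.03, 0],
    [26, 37, 0, -0.04, 0],
    [26, 37, 0, -0.04, 0],
    [26, 37, 0, -0.04, 0],
    [26, 37, 0, -0.04, 0],
    [26, 37, 0, -0.04, 0],
    [26, 37, 0, -0.04, 0],
    [14, 20, 0, -0.04, 0],
  ],
)

```text
time: 6.28
tool_pos: [0.618, -0.0459, 0.3328]
tcp_rot: [-180.0, 0.0, -4.9]
wrist_force: [0.1, 0.9, -0.8]
grip_width: 0.0357
```

Call:
drive_tool(
  plan=[
    [0, 0, 0, 0, 0],
    [0, 0, 0, 0, 0],
    [0, 0, 0, 0, 0],
  ],
)

```text
time: 6.65
tool_pos: [0.6162, -0.0505, 0.3332]
tcp_rot: [180.0, -0.0, -5.2]
wrist_force: [0.0, -1.1, -1.3]
grip_width: 0.0357
```

Run:
```python
from h import *
im,W,P,s=wrist(); hsv=cv2.cvtColor(im,cv2.COLOR_RGB2HSV); print(s["tool_pos"],s["tcp_rot"])
np.savez("pics/w2.npz",im=im,W=W,P=P)
b=(cv2.inRange(hsv,(95,100,40),(130,255,255))>0); rect("tool TCPframe",P,b&(abs(P[...,2])<.1)); rect("tool",W,b&(W[...,2]>.2)); rect("tabtop",W,b&(W[...,2]>.334));rect("shoulder",W,b&(W[...,2]<.305)&(W[...,2]>.285))
Z=W[...,2]; org=(hsv[...,1]>60)&(W[...,0]>.5)
rect("back top",W,org&(abs(Z-.205)<.006)&(W[...,0]>.66)); rect("walls",W,org&(abs(Z-.127)<.005))
st=(hsv[...,1]<60)&(Z>.175)&(Z<.215)&(W[...,0]>.6)&(W[...,0]<.72)
k,l,t,_=cv2.connectedComponentsWithStats(st.astype(np.uint8))
for i in range(1,k):
    if t[i,4]>15:
        m=l==i; p=W[m]; rect("st%s"%t[i],W,m); c=p[p[:,2]>np.percentile(p[:,2],0)]
        print(cv2.fitLine((p*1000).astype(np.float32),cv2.DIST_HUBER,0,.01,.01).ravel().round(2))
cv2.imwrite("pics/w2.png",im[:,:,::-1])
```

```text
[ 0.61623299 -0.05054898  0.33316123] [ 1.79995147e+02 -1.04721877e-02 -5.18200967e+00]
tool TCPframe 8368 c [14.  17.3] s [135.   41.4] a 89.6 z [-0.012  0.038  0.089]
tool 9178 c [628.6 -69. ] s [135.   41.4] a 85.3 z [0.222 0.291 0.344]
tabtop 992 c [630.4 -77.6] s [118.3  36.5] a 85.3 z [0.335 0.344 0.385]
shoulder 2363 c [616.1 -50.1] s [99.4 12.7] a 84.9 z [0.286 0.297 0.302]
back top 2866 c [697.6 -54.2] s [219.8  10.7] a 84.5 z [0.204 0.205 0.207]
walls 6750 c [ 637. -183.] s [176.6 514.5] a 5.5 z [0.123 0.125 0.128]
st[204 104  20  61 547] 547 c [670.1 -19.1] s [16.6 52.3] a 79.5 z [0.194 0.197 0.2  ]
[ 9.9000e-01 -1.0000e-01 -1.0000e-01  6.6951e+02 -2.1330e+01  1.9736e+02]
st[272 104  21  61 535] 535 c [664.9 -78. ] s [17.1 52.1] a 78.1 z [0.193 0.197 0.201]
[ 9.9000e-01 -9.0000e-02 -1.1000e-01  6.6417e+02 -8.0440e+01  1.9739e+02]
st[216 181  73   8  84] 84 c [621.1 -50.8] s [68.6  2.6] a 85.3 z [0.179 0.184 0.211]
[ 9.0000e-02  1.0000e+00 -1.0000e-02  6.2170e+02 -5.1450e+01  1.8414e+02]
```

View pics/w2.png

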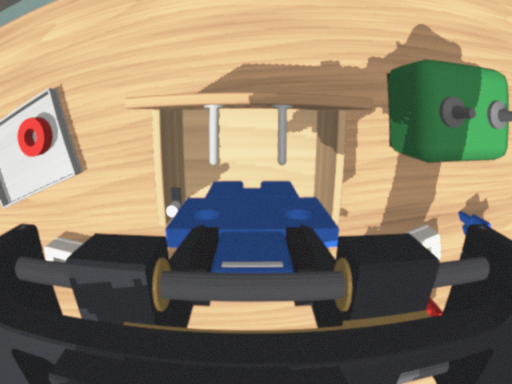

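Pins and tool show in one view: pins at (213,135) and (282,135), holes at (206,214) and (298,214). The tool is parallel to the pins and needs about +3.7 mm sideways, then down 79 mm.

Call:
drive_tool(
  plan=[
    [0, 3.7, -20, 0, 0],
    [0, 0, -30, 0, 0],
    [0, 0, -20, 0, 0],
    [0, 0, -9, 0, 0],
    [0, 0, 0, 0, 0],
    [0, 0, 0, 0, 0],
  ],
)

```text
time: 7.45
tool_pos: [0.6176, -0.0454, 0.2547]
tcp_rot: [-180.0, -0.1, -5.1]
wrist_force: [0.3, -0.5, -1.1]
grip_width: 0.0357
```

Run:
```python
from h import *
im,W,P,s=wrist(); hsv=cv2.cvtColor(im,cv2.COLOR_RGB2HSV); print(s["tool_pos"],s["tcp_rot"])
b=(cv2.inRange(hsv,(95,100,40),(130,255,255))>0); Z=W[...,2]
e=np.array([.0903,.9959]);a=np.array([.9959,-.0903])
near=(abs(W[...,0]-.62)<.04)&(abs(W[...,1]+.047)<.07)
rect("shoulder",W,b&near&(Z>.214)&(Z<.228)); p=W[b&near]; print("z",np.percentile(p[:,2],[1,50,99]))
rect("back top",W,(hsv[...,1]>60)&(abs(Z-.205)<.006)&(W[...,0]>.66)&(abs(W[...,1]+.05)<.12))
# holes: enclosed contours in blue mask
cs,h=cv2.findContours(b.astype(np.uint8),cv2.RETR_CCOMP,cv2.CHAIN_APPROX_NONE)
for c,hh in zip(cs,h[0]):
    if hh[3]>=0 and len(c)>15:
        q=W[c[:,0,1],c[:,0,0]]; q=q[np.isfinite(q).all(1)]; print("hole",cv2.boundingRect(c),np.median(q,0).round(4),"lat",(q[:,:2]@e).mean().round(4),"z",q[:,2].min().round(4),q[:,2].max().round(4))
st=(hsv[...,1]<60)&(Z>.175)&(Z<.215)&(W[...,0]>.635)&(W[...,0]<.72)
k,l,t,_=cv2.connectedComponentsWithStats(st.astype(np.uint8))
for i in range(1,k):
    if t[i,4]>40:
        q=W[l==i]; print("pin",t[i],"lat",np.median(q[:,:2]@e).round(4),"ax",np.percentile(q[:,:2]@a,[2,98]).round(4),"z",np.percentile(q[:,2],[2,98]).round(4))
cv2.imwrite("pics/w3.png",im[:,:,::-1])
```

```text
[ 0.61755099 -0.04536101  0.25467278] [-1.79999818e+02 -8.68039809e-02 -5.06242805e+00]
shoulder 1720 c [617.6 -44.7] s [99.7 12.6] a 84.8 z [0.215 0.222 0.226]
z [0.11357767 0.21166504 0.29883171]
back top 5734 c [697.6 -53.8] s [219.   10.5] a 84.5 z [0.204 0.205 0.206]
hole (220, 260, 65, 9) [ 0.6229 -0.0455  0.2631] lat 0.0111 z 0.2575 0.267
pin [ 192  102   30   86 1151] lat 0.0389 ax [0.6445 0.6946] z [0.1925 0.2006]
pin [ 289  102   29   86 1123] lat -0.0198 ax [0.6445 0.6943] z [0.1927 0.2011]
```

View pics/w3.png

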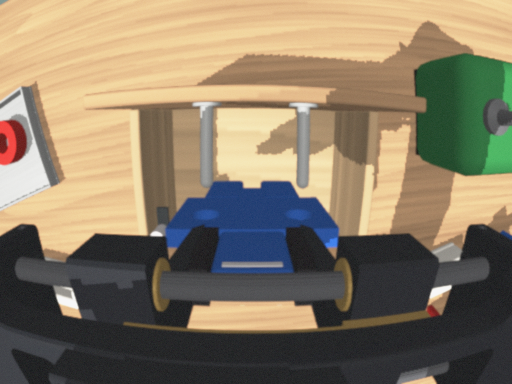

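Call:
drive_tool(
  plan=[
    [0, -1.4, 0, 0, 0],
    [0, 0, 0, 0, 0],
    [0, 0, 0, 0, 0],
  ],
)

```text
time: 7.88
tool_pos: [0.617, -0.0464, 0.2538]
tcp_rot: [-180.0, -0.0, -5.0]
wrist_force: [0.5, 0.8, -1.0]
grip_width: 0.0356
```

Call:
drive_tool(
  plan=[
    [0, 0, 0, 0, 0],
    [0, 0, 0, 0, 0],
  ],
)

```text
time: 8.12
tool_pos: [0.617, -0.0464, 0.2537]
tcp_rot: [180.0, -0.0, -5.0]
wrist_force: [-0.6, -0.1, -0.2]
grip_width: 0.0357
```

Call:
drive_tool(
  plan=[
    [8, -0.7, 1, 0, 0],
    [8, -0.7, 0, 0, 0],
    [8, -0.7, 0, 0, 0],
    [8, -0.7, -1, 0, 0],
    [0, 0, 0, 0, 0],
    [0, 0, 0, 0, 0],
  ],
)

```text
time: 8.88
tool_pos: [0.6488, -0.0494, 0.2536]
tcp_rot: [180.0, 0.0, -5.1]
wrist_force: [0.3, 0.0, -0.7]
grip_width: 0.0358
```

Call:
drive_tool(
  plan=[
    [8, -0.7, -1, 0, 0],
    [7, -0.6, -1, 0, 0],
    [7, -0.6, -1, 0, 0],
    [0, 0, 0, 0, 0],
    [0, 0, 0, 0, 0],
  ],
)

```text
time: 9.5
tool_pos: [0.6709, -0.0513, 0.2506]
tcp_rot: [180.0, 0.0, -5.1]
wrist_force: [0.1, 0.0, -0.7]
grip_width: 0.0355
```

Run:
```python
from h import *
im,W,P,s=wrist(); im2,d,c=snap("side")
cv2.imwrite("pics/w4.png",np.hstack([cv2.resize(im[60:300,100:420],(420,315)),cv2.resize(im2[100:280,140:300],(355,400))[:315]])[:,:,::-1])
```

```text
(no output)
```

View pics/w4.png

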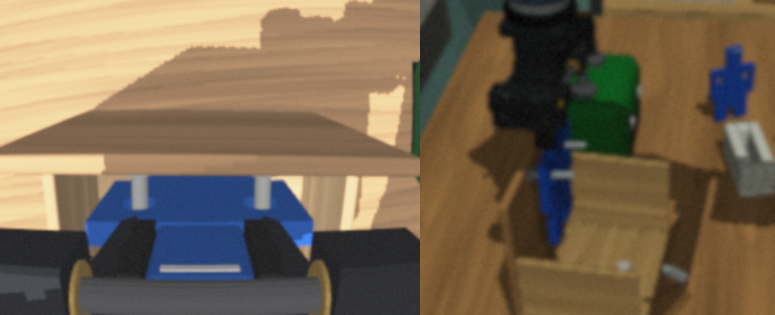

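Left half: both pins pass through the plate's holes, (140,192) and (262,192). Right half: both pin ends stick out in front of the plate. Lower and release.

Call:
drive_tool(
  plan=[
    [0, 0, -2, 0, 0],
    [0, 0, -2, 0, 0],
    [0, 0, -0.5, 0, 0],
    [0, 0, 0, 0, 0],
  ],
)

```text
time: 10.1
tool_pos: [0.671, -0.0512, 0.2462]
tcp_rot: [180.0, 0.0, -5.1]
wrist_force: [-0.0, -0.5, -1.0]
grip_width: 0.0357
```

Call:
drive_tool(
  plan=[
    [0, 0, 0, 0, 0.5],
    [0, 0, 0, 0, 0.7],
    [0, 0, 0, 0, 0.7],
    [0, 0, 0, 0, 0.7],
    [0, 0, 0, 0, 0.7],
  ],
)

```text
time: 10.72
tool_pos: [0.671, -0.0512, 0.2462]
tcp_rot: [-180.0, 0.0, -5.1]
wrist_force: [-0.3, 0.1, -0.6]
grip_width: 0.0618
```

Call:
drive_tool(
  plan=[
    [0, 0, 15, 0, 0.7],
    [0, 0, 30, 0, 0.7],
    [0, 0, 40, 0, 0.7],
    [0, 0, 30, 0, 0.7],
    [0, 0, 0, 0, 0.7],
    [0, 0, 0, 0, 0.7],
  ],
)

```text
time: 11.48
tool_pos: [0.6707, -0.051, 0.3608]
tcp_rot: [-180.0, 0.0, -5.1]
wrist_force: [-1.0, 0.7, 0.2]
grip_width: 0.0615
```

Run:
```python
from h import *
im,W,P,s=wrist(); hsv=cv2.cvtColor(im,cv2.COLOR_RGB2HSV); Z=W[...,2]
b=(cv2.inRange(hsv,(95,100,40),(130,255,255))>0)&(abs(W[...,0]-.675)<.04)&(abs(W[...,1]+.05)<.07)
rect("tab",W,b&(Z>.23)); rect("shoulder",W,b&(Z>.205)&(Z<.216)); rect("back top",W,(hsv[...,1]>60)&(abs(Z-.205)<.005)&(W[...,0]>.68)&(hsv[...,0]<40)&(abs(W[...,1]+.05)<.12))
print(np.percentile(Z[b],[1,50,99]))
im2,d,c=snap("side"); W2=world(d,c); h2=cv2.cvtColor(im2,cv2.COLOR_RGB2HSV)
rect("side tool",W2,(cv2.inRange(h2,(95,100,40),(130,255,255))>0)&(abs(W2[...,0]-.675)<.05)&(abs(W2[...,1]+.05)<.07))
f=(W2[...,0]>.46)&(W2[...,0]<.545)&(abs(W2[...,1]+.04)<.06)&(Z*0+W2[...,2]>.03)&(W2[...,2]<.125)&(h2[...,1]>60); p=W2[f]
for lo in(.03,.05,.07,.09,.11): q=p[abs(p[:,2]-lo)<.01]; print("flap",lo,len(q),np.percentile(q[:,0],[5,50,95]).round(3) if len(q) else"")
cv2.imwrite("pics/w5.png",np.hstack([cv2.resize(im,(420,315)),cv2.resize(im2[100:280,140:300],(355,400))[:315]])[:,:,::-1])
```

```text
tab 690 c [682.8 -75.4] s [18.9 85.1] a 11.7 z [0.236 0.259 0.26 ]
shoulder 816 c [672.6 -50.9] s [98.4 11.9] a 84.9 z [0.211 0.212 0.214]
back top 2376 c [697.9 -53.6] s [218.5  10.6] a 84.5 z [0.203 0.205 0.207]
[0.12284652 0.2128167  0.26102095]
side tool 1397 c [663.  -55.8] s [116.1  64.9] a 81.1 z [0.112 0.255 0.596]
flap 0.03 22 [0.536 0.541 0.544]
flap 0.05 69 [0.525 0.533 0.541]
flap 0.07 66 [0.515 0.522 0.53 ]
flap 0.09 79 [0.504 0.511 0.518]
flap 0.11 170 [0.487 0.496 0.507]
```

View pics/w5.png

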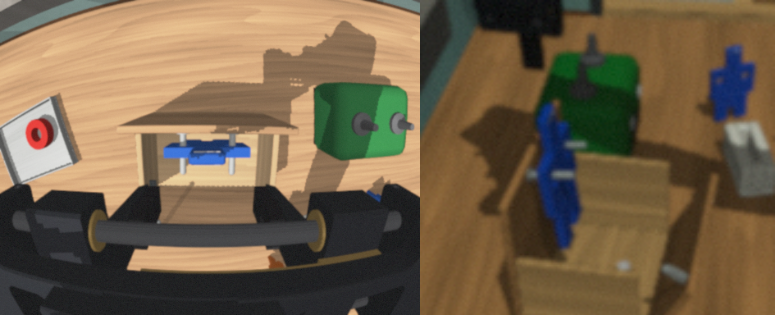

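The tool hangs freely on both pins: hole centres about 20 mm from the wall and 3 mm below the roots, and within about 1 mm sideways. Next, go in front of the flap with the jaws shut.

Call:
drive_tool(
  plan=[
    [-40, 3.5, 0, 0, 0.7],
    [-40, 3.5, 0, 0, 0],
    [-41, 3.5, 0, 0, 0],
    [-40, 3.5, 0, 0, 0],
    [-40, 3.5, 0, 0, 0],
    [-40, 3.5, 0, 0, 0],
    [0, 0, -50, 0, 0],
    [0, 0, -50, 0, 0],
  ],
)

```text
time: 12.58
tool_pos: [0.43, -0.0287, 0.2609]
tcp_rot: [-179.7, -0.2, -4.9]
wrist_force: [-0.4, 1.1, 0.6]
grip_width: 0.0005
```

Call:
drive_tool(
  plan=[
    [0, 0, -50, 0, 0],
    [0, 0, -40, 0, 0],
    [0, 0, -35, 0, 0],
    [0, 0, -26, 0, 0],
    [0, 0, 0, 0, 0],
    [0, 0, 0, 0, 0],
  ],
)

```text
time: 13.32
tool_pos: [0.4302, -0.0304, 0.1108]
tcp_rot: [180.0, -0.0, -5.1]
wrist_force: [-0.0, -0.0, 0.4]
grip_width: 0.0006
```

Call:
drive_tool(
  plan=[
    [12, -1, 0, 0, 0],
    [12, -1, 0, 0, 0],
    [12, -1, 0, 0, 0],
    [12, -1, 0, 0, 0],
    [12, -1, 0, 0, 0],
    [10, -1, 0, 0, 0],
    [10, -1, 0, 0, 0],
    [0, 0, 0, 0, 0],
  ],
)

```text
time: 14.32
tool_pos: [0.511, -0.0373, 0.1102]
tcp_rot: [180.0, -0.1, -5.0]
wrist_force: [-0.5, 0.2, 0.4]
grip_width: 0.0005
```

Call:
drive_tool(
  plan=[
    [5, -0.5, 0, 0, 0],
    [5, -0.5, 0, 0, 0],
    [4, -0.4, 0, 0, 0],
    [0, 0, 0, 0, 0],
  ],
)

```text
time: 14.82
tool_pos: [0.5237, -0.0386, 0.1101]
tcp_rot: [-180.0, 0.0, -5.1]
wrist_force: [-1.0, -0.9, -0.1]
grip_width: 0.0005
```

Call:
drive_tool(
  plan=[
    [3, -0.3, 0, 0, 0],
    [3, -0.3, 0, 0, 0],
    [0, 0, 0, 0, 0],
  ],
)

```text
time: 15.2
tool_pos: [0.5311, -0.0391, 0.1104]
tcp_rot: [180.0, -0.1, -5.0]
wrist_force: [0.2, -0.0, -0.5]
grip_width: 0.0006
```

Call:
drive_tool(
  plan=[
    [3, -0.3, 0, 0, 0],
    [2, -0.2, 0, 0, 0],
    [0, 0, 0, 0, 0],
  ],
)

```text
time: 15.58
tool_pos: [0.5325, -0.0393, 0.1098]
tcp_rot: [-179.9, 0.3, -5.1]
wrist_force: [-10.2, 1.4, 7.2]
grip_width: 0.0006
```

```bash
cat > flap.py <<'E'
from h import *
s=robot.get_state(); print(s["time"],s["tool_pos"],s["wrist_force"])
im2,d,c=snap("side"); W2=world(d,c); h2=cv2.cvtColor(im2,cv2.COLOR_RGB2HSV)
ax=W2[...,0]*.9959-W2[...,1]*.0903-.5446; lat=W2[...,0]*.0903+W2[...,1]*.9959-.0095
f=(abs(ax)<.06)&(abs(lat)<.095)&(W2[...,2]>.03)&(W2[...,2]<.14)&(h2[...,1]>60)
for lo in(.05,.07,.09,.11,.125): m=f&(abs(W2[...,2]-lo)<.008); print("flap",lo,m.sum(),np.percentile(ax[m],[5,50,95]).round(4) if m.any() else "")
im,W,P,s=wrist(); h=cv2.cvtColor(im,cv2.COLOR_RGB2HSV); ax=W[...,0]*.9959-W[...,1]*.0903-.5446;lat=W[...,0]*.0903+W[...,1]*.9959-.0095
m=(abs(W[...,2]-.127)<.005)&(abs(ax)<.06)&(abs(lat)<.09)&(h[...,1]>60); print("edge wrist",m.sum(),np.percentile(ax[m],[5,50,95]).round(4) if m.any() else "")
cv2.imwrite("pics/f%d.png"%(s["time"]*100),np.hstack([cv2.resize(im,(420,315)),cv2.resize(im2[100:280,140:300],(355,400))[:315]])[:,:,::-1])
E
python3 flap.py; ls pics
```

```text
15.575 [ 0.53248294 -0.03930744  0.10977071] [-10.22021854   1.41508699   7.17097782]
flap 0.05 32 [-0.0005 -0.0001  0.0003]
flap 0.07 28 [-0.0005  0.      0.0004]
flap 0.09 22 [-0.0002  0.0001  0.0004]
flap 0.11 18 [-0.0003  0.0003  0.0069]
flap 0.125 49 [0.     0.0038 0.0096]
edge wrist 5707 [0.0013 0.0075 0.0106]
crop.png
f1562.png
side.npz
side0.png
top.npz
top0.png
w1.png
w2.npz
w2.png
w3.png
w4.png
w5.png
```

The flap's outer face now stands upright over the hinge line (axial offset 0.0 at all heights). Back off and check that it stays shut.

Call:
drive_tool(
  plan=[
    [-5, 0.5, 0, 0, 0],
    [-20, 2, 0, 0, 0],
    [-40, 4, 0, 0, 0],
    [-40, 4, 40, 0, 0],
    [0, 0, 50, 0, 0],
    [0, 0, 50, 0, 0],
    [0, 0, 0, 0, 0],
    [0, 0, 0, 0, 0],
  ],
)

```text
time: 16.68
tool_pos: [0.43, -0.0287, 0.2499]
tcp_rot: [-180.0, -0.0, -5.0]
wrist_force: [-0.1, -0.1, -0.7]
grip_width: 0.0007
```

```bash
python3 flap.py
python3 - <<'E'
from h import *
im,d,c=snap("top"); W=world(d,c); h=cv2.cvtColor(im,cv2.COLOR_RGB2HSV)
b=(cv2.inRange(h,(95,100,40),(130,255,255))>0)&(abs(W[...,0]-.675)<.05)&(abs(W[...,1]+.05)<.07)
rect("tool",W,b); rect("tab",W,b&(W[...,2]>.235))
E
mv pics/f1[67]*.png pics/end.png
```

```text
16.675 [ 0.42997792 -0.02869151  0.24989496] [-0.06968292 -0.11985485 -0.74979945]
flap 0.05 50 [-0.0007 -0.0002  0.0003]
flap 0.07 53 [-0.0007 -0.0002  0.0003]
flap 0.09 51 [-0.0009 -0.0002  0.0001]
flap 0.11 57 [-0.0014 -0.0002  0.0029]
flap 0.125 203 [-0.0004  0.0037  0.009 ]
edge wrist 2578 [0.0001 0.0044 0.0093]
tool 386 c [664.2 -50.4] s [108.6  54.4] a 84.6 z [0.117 0.199 0.259]
tab 63 c [674.  -53.1] s [35.3 16.3] a 84.9 z [0.238 0.258 0.264]
```

View pics/end.png

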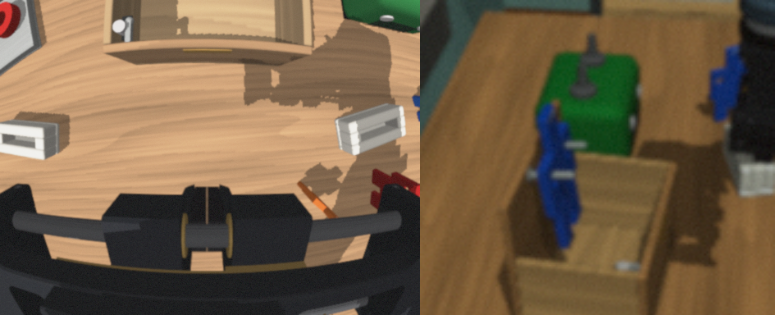

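The flap is shut and upright, the tool hangs on both pins, and the arm is clear of everything.

```bash
python3 -c "
from workcell import robot; print(robot.close_job())"
```

```text
the job is handed in; nothing more can be done
None
```

The blue tying tool is hanging on both pins and the flap is snapped shut. I handed the job in at about 17 s of the 58 s allowed; it reports no verdict.

- **Tool:** I gripped it by its tab, lifted it out of the holder, fed it onto the pins with no noticeable contact force, and let go. Measured after release, the hole centres were about 20 mm in front of the back wall, 3 mm below the pin roots and within about 1 mm sideways. The last pictures show it still hanging upright.
- **Flap:** I pushed it shut with closed jaws, with about 10 N showing on the wrist at the stop. After I backed off, its outer face stayed upright within about 1 mm over its height, so well under 0.03 rad.
- **Pump and tray:** I did not measure them again, but the arm never came near either, and no unexpected force showed in any move.
- **Disagreement:** The first estimates of the organiser's sideways position differed by about 4 mm between the two fixed cameras. I settled it with the wrist camera, which saw the pins and the tool together. No later check failed.

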